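# Tip one section of a split parts dish into the order tray

### The arm

A 7-joint arm with a two-finger parallel gripper is mounted at the origin on the work surface. World frame = base frame: x ahead of the robot, y to its left, z up, the work surface at z = 0. Lengths are in m, angles in rad, forces in N, time in s.
With the tool pointing down it reaches from about 0.4 to 0.9 m from the base axis. Payload 5.5 kg.
Tool frame: the origin (TCP) lies between the finger pads; the fingertips stand bot.nose_length ahead of it and the grasp point (between the pads) lies 8 mm behind it (bot.nose_length is the distance from the TCP to the fingertips, in m); y points along the fingers, x is the direction in which the jaws open and shut, and the axes are right-handed (so a half turn about y gives the same grasp; the last joint's range is limited). The gripper opens to 85 mm and grips with 20 to 120 N. Pads are 22 mm wide; open, the fingers measure 114 mm over their backs; the gripper's body (76 mm by 85 mm) begins 54 mm behind the grasp point. The pads swing forward as they close: fully open they stand 13 mm farther back than shut.
Start: joints at [1.538, 0.501, -0.427, 1.55, 0.221, 1.138, -0.21], TCP at [0.19, -0.622, 0.242] pointing down, gripper open.
Joint ranges: [-2.88, 2.88], [-0.31, 2.03], [-1.54, 1.56], [0.2, 2.42], [-1.41, 4.55], [0.19, 2.02], [-2.57, 2.57]. Speed limits (rad/s): [2.57, 2.57, 3.14, 3.14, 3.14, 3.14, 3.14].

### API

Orientations are given as a unit quaternion [x, y, z, w].
In Python, from workcell import sensors, camera, bot gives the robot as it stands. The module is installed in compiled form; this text tells all that it offers.
- The arm moves only by the tool apply_moves, never from a script. Its argument "rows" is one flat list of numbers, 7 for each row, row after row: the closure, from 0 (fully open) to 1 (shut), then the shift along the tool's x, y, z in units of 60 mm (1.0 is 60 mm), then the turn, a rotation vector about the tool's x, y, z in units of 10 degrees (1.0 is 10 degrees). A call has 1 to 20 rows; each row is the pose to reach, as a shift and turn from the pose commanded when the call began, along the tool's axes at that moment; what a row does not reach only later rows make up. A row lasts 1/8 s, in which the tool goes at most 62.5 mm and 10.7 degrees, less where a joint would pass 70% of its speed; a pose out of reach is approached as far as the arm can. A call with a gripper value outside its range is refused whole. The fingers move at their own pace and stop on an object; "grip_force" is the grip in N (left out, the last holds). Time passes only in rows, so rows that repeat a pose let the fingers close. It gives the time, the measured TCP pose, the force and the opening at its end, in the units of the state.
- sensors.observe(): the state, without advancing time (a new reading comes with each control period).
- camera(name): name is "side" or "top" or "wrist"; returns a dict with "pixels" (384x512x3 uint8, blue, green, red), "range_z" (384x512 float32, m along the optical axis (not along the pixel's ray), 0 where there is no reading), "fx", "fy", "cx", "cy" (pixels), "R" (3x3) and "t" (3): a world point X has camera coordinates R X + t. Camera axes: x right, y down, z forward; pixel columns grow to the right and rows downward; lengths in m; the calibration is good to about 2 mm. A picture is of the moment at which its call begins.
- bot.close_job(): hands the job in, once; it reports no verdict.
The state is a dict: "time_s": time; "joint_positions": joint angles; "dq": joint speeds; "effort": joint torques, N m; "tcp_pos": TCP position; "orientation": TCP orientation; "force": force on the tool from outside, world axes, zero at the start; "ft_torque": the same for the moment, N m; "opening": opening from 0.0 (shut) to 1.0 (fully open).
Only numpy, scipy, OpenCV 4.12 (cv2) and the standard library are available. Lean on these libraries where they do the work, as an engineer would, in place of code of your own. Each camera call takes 0.05 s, during which the arm holds its last target.

### The job

The white split dish on the tipping stand holds a round steel bushing in one section and a small angle bracket in the other. Turn the dish by its upright fin until the section with the bushing faces the order tray, then press the stand's side paddle down so the dish tips and the bushing slides out into the tray. The bracket must stay in the dish; finally let the paddle come back up so the dish is level again.

Things in the scene. Friction and masses are not known exactly. Their poses are not given: they have to be found in the camera images.
- stand: Fixed tipping stand with order tray, sizes in mm. Origin on the counter under the dish's centre, z up, pours to -y. Tray 165 square, centre y -135, floor 12, rim 53 high. Paddle (flat bar, black pad) outside the +x upright: x 123 to 157, pad y -50 to -110, top 126 above the counter. Pressed straight down at x 140, y -60 (5 to 15 N, springs back) it tips the dish to a hard stop at 55 deg, 80 lower.
- dish: White dish, 156 (x) by 84 (y) mm, on a vertical pivot. Origin: centre of its underside, 132 above the counter; z up. Floor 3, side walls 25 high, short ends open scoops; a 28 high divider at x = 0 parts it. Grip fin on the divider: 10 thick in x, 42 wide in y, 28 to 64 above the origin. Turns either way with slight friction, stays put; starts with x roughly along the stand's x (a quarter turn to do).
- bushing: The wanted part: plain steel ring (bushing), 30 mm outside, 18 mm bore, 16 mm high, about 50 g, lying flat in one section of the dish, about 35 mm from the fin. Origin: centre of its underside. Which section it lies in varies.
- bracket: The part that stays: small L-shaped steel angle bracket, foot 28 x 22 mm, upright leg 21 mm high, 4 mm thick, in the other section of the dish. Origin: centre of its foot's underside.
Not all that is in view belongs to the job. What is shaped like the bracket but blue, pink or red is not meant.

How it is judged:
By the outcome, as a careful person would: the job done as asked, in the order asked, and still so for the second after the job is handed in, with the robot touching nothing.
It also fails if it takes over 43 s, if anything falls off the work surface, if the arm or the gripper's body presses on something with over 40 N, if the wrist force passes 120 N, or if a joint passes its speed limit or range.

## Working session

There is one attempt and no reset: what is moved stays moved. The work goes in short steps, Python scripts to look and compute and a tool call to move; the robot and the scene stay as the last step left them, time stands still between calls to the robot, and variables do not carry over. Pictures are saved under pics/ and viewed, and the job is handed in when it is done.

Besides the shell and the picture viewer there is one more tool, called as a command line: name --argument value ..., lists and objects as JSON in quotes. apply_moves: Moves the arm, as the interface text tells. Its arguments: {"type":"object","properties":{"rows":{"type":"array"},"grip_force":{"type":"number"}},"required":["rows"]}

```bash
mkdir -p pics; cat > h.py <<'E'
import numpy as np, cv2
from workcell import sensors, camera, bot
def snap(n,tag):
    c=camera(n); cv2.imwrite(f'pics/{tag}_{n}.png',c['pixels']); np.savez(f'pics/{tag}_{n}.npz',**c); return c
def pts(c):
    v,u=np.indices(c['range_z'].shape); z=c['range_z']
    p=np.stack([(u-c['cx'])/c['fx']*z,(v-c['cy'])/c['fy']*z,z],-1)
    return (p-np.array(c['t']))@np.array(c['R'])
E
python3 - <<'E'
from h import *
print(sensors.observe(), bot.nose_length)
for n in ['side','top','wrist']:
    c=snap(n,'a'); print(n,-np.array(c['R']).T@c['t'],np.round(c['R'],2).tolist(),c['fx'])
E
```

```text
{'time_s': 0.0, 'joint_positions': array([ 1.5381425 ,  0.50188075, -0.42679215,  1.55143547,  0.22080954,
        1.13830743, -0.21026184]), 'dq': array([-0.00028955,  0.0003253 , -0.0008149 ,  0.00055477, -0.00113491,
       -0.00058104,  0.00208935]), 'effort': array([ 3.76980215e-04, -5.69521987e+01, -5.81601486e+00, -2.80936235e+01,
        1.06221685e-02,  1.21548335e-02, -2.78762178e-05]), 'tcp_pos': array([ 0.18927125, -0.62113282,  0.24124484]), 'orientation': array([-0.56781957,  0.42136388, -0.42027248,  0.5686866 ]), 'force': array([0.15731831, 0.08837383, 0.13316351]), 'ft_torque': array([-0.03298089,  0.00320201,  0.01983267]), 'opening': 1.0036600023300717} 0.011
side [0.33187124 0.7253441  0.61154366] [[-0.99, -0.16, -0.01], [-0.11, 0.68, -0.73], [0.12, -0.72, -0.69]] 489.4362341285691
top [0.35677932 0.20166529 0.89602595] [[-0.01, -1.0, -0.01], [-1.0, 0.01, -0.06], [0.06, 0.01, -1.0]] 476.18369303336993
wrist [ 0.270196   -0.59649668  0.37268808] [[0.29, -0.96, -0.0], [-0.9, -0.28, 0.33], [-0.31, -0.09, -0.95]] 284.775813214175
```

View pics/a_side.png

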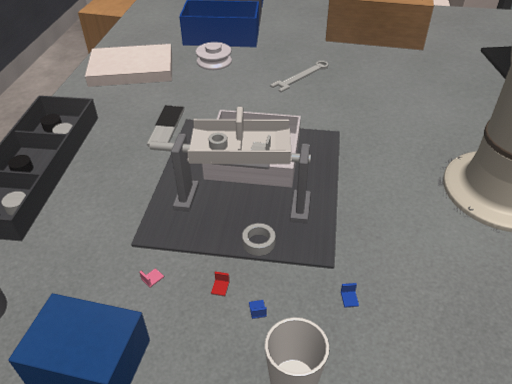

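View pics/a_top.png

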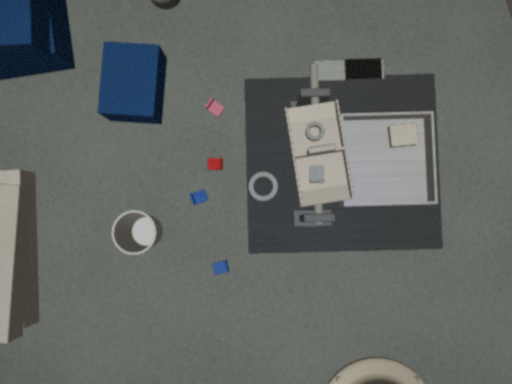

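View pics/a_wrist.png

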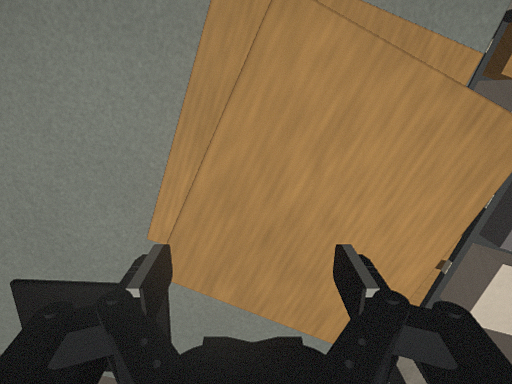

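```bash
python3 - <<'E'
from h import *
from scipy.spatial.transform import Rotation as Ro
print(np.round(Ro.from_quat([-0.56781957,0.42136388,-0.42027248,0.5686866]).as_matrix(),3))
c=dict(np.load('pics/a_top.npz')); P=pts(c); im=c['pixels']; H=P[...,2]
for u,v in [(323,150),(314,131),(317,174),(350,69),(375,69),(315,92),(318,217),(437,113),(437,205),(343,206),(403,135),(390,160),(246,78),(247,251),(441,247),(434,75)]:
    print((u,v),np.round(P[v,u],4),im[v,u])
# fin: z 165..200
u0,v0=285,90
roi=np.zeros(H.shape,bool); roi[85:225,275:445]=1
def rect(m,name,s=1):
    q=P[m][:,:2].astype(np.float32); r=cv2.minAreaRect(q*1000); print(name,m.sum(),r,np.median(P[m][:,2]))
d=roi.copy(); d[:, 352:]=0; d[:98]=0; d[207:]=0
rect(d&(H>.18)&(H<.21),'fin')
rect(d&(H>.125)&(H<.205),'dish')
t=roi.copy(); t[:,:356]=0
rect(t&(H>.045)&(H<.065),'trayrim')
m=((H>.035)&roi)
b=cv2.resize(im[50:260,240:450],(800,800),interpolation=cv2.INTER_CUBIC)[:600]
cv2.imwrite('pics/crop1.png',b)
E
```

```text
[[ 0.292 -0.001  0.957]
 [-0.957  0.002  0.292]
 [-0.002 -1.     0.   ]]
(323, 150) [0.4599 0.1158 0.1959] [142 150 156]
(314, 131) [0.4996 0.1225 0.136 ] [157 167 172]
(317, 174) [0.4298 0.1188 0.1388] [151 148 143]
(350, 69) [0.6035 0.0614 0.1269] [27 27 26]
(375, 69) [0.6032 0.0205 0.127 ] [26 29 29]
(315, 92) [0.5647 0.1196 0.1305] [106 105 102]
(318, 217) [0.3613 0.1176 0.1343] [111 107 102]
(437, 113) [ 0.5578 -0.1248  0.0013] [ 96 100  96]
(437, 205) [ 0.3833 -0.1182  0.0069] [68 68 65]
(343, 206) [0.3824 0.0567 0.0069] [84 83 83]
(403, 135) [ 0.511  -0.051   0.0306] [159 168 172]
(390, 160) [ 0.4675 -0.0314  0.0115] [161 160 160]
(246, 78) [0.6264 0.2369 0.006 ] [86 91 87]
(247, 251) [0.2994 0.2362 0.0022] [102 108 103]
(441, 247) [ 0.3057 -0.1221  0.0108] [68 68 68]
(434, 75) [ 0.6291 -0.1187  0.0075] [78 82 78]
fin 220 ((463.34381103515625, 118.20368957519531), (10.454360961914062, 41.211936950683594), 8.457841873168945) 0.19616275235255248
dish 5473 ((467.135009765625, 118.33131408691406), (176.59971618652344, 84.32947540283203), 8.426356315612793) 0.13740861145594144
trayrim 781 ((466.6638488769531, -29.04779815673828), (166.03286743164062, 143.49102783203125), 0.8218177556991577) 0.05314196455044145
```

View pics/crop1.png

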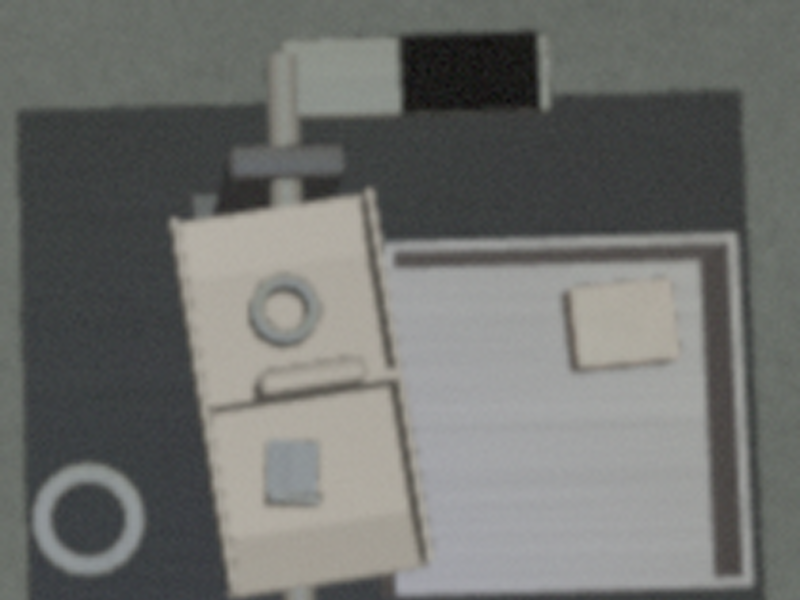

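apply_moves --rows '[0.2,-0.38,-0.5,0.87,0,-0.5,0,0.3,-0.76,-1,1.74,0,-1,0,0.4,-1.14,-1.4,2.61,0,-1.5,0,0.4,-1.52,-1.8,3.49,0,-2,0,0.4,-1.9,-1.97,4.36,0,-2.5,0,0.4,-2.28,-1.97,5.23,0,-3,0,0.4,-3.1,-1.97,5.8,0,-3.7,0,0.4,-4.0,-1.97,6.4,0,-4.4,0,0.4,-4.9,-1.97,7.0,0,-5,0,0.4,-5.8,-1.97,7.5,0,-5.6,0,0.4,-6.67,-1.97,7.96,0,-6.2,0,0.4,-7.6,-1.9,7.96,0,-6.8,0,0.4,-8.6,-1.8,7.96,0,-7.5,0,0.4,-9.6,-1.6,7.96,0,-8.14,0,0.4,-10.47,-1.2,7.96,0,-8.14,0,0.4,-10.47,-1.0,7.96,0,-8.14,0]'

```text
time_s: 2.15
tcp_pos: [0.4608, 0.1227, 0.3017]
orientation: [-0.705, -0.054, 0.055, 0.705]
force: [-0.4, -0.8, -0.9]
opening: 0.599
```

```bash
python3 - <<'E'
from h import *
from scipy.spatial.transform import Rotation as Ro
o=sensors.observe(); print(o['time_s'],o['tcp_pos'],o['joint_positions'],o['opening'])
print(np.round(Ro.from_quat(o['orientation']).as_matrix(),3))
E
```

```text
2.15 [0.46084499 0.12273317 0.30170481] [ 0.64997474  0.22445593 -1.08971058  1.88360746  0.21630131  1.16186063
 -0.362347  ] 0.5992374974632094
[[ 0.988 -0.001 -0.154]
 [ 0.154  0.     0.988]
 [-0.001 -1.     0.   ]]
```

apply_moves --rows '[0.4,0,0.5,0,0,0,0,0.4,0,1.1,0,0,0,0,0.4,0,1.6,0,0,0,0,0.4,0,2.05,0,0,0,0,0.4,0,2.08,0,0,0,0]'

```text
time_s: 2.78
tcp_pos: [0.462, 0.117, 0.1757]
orientation: [0.705, 0.05, -0.053, -0.705]
force: [-0.7, -1.5, 0.8]
opening: 0.603
```

```bash
python3 - <<'E'
from h import *
snap('wrist','b');snap('top','b')
o=sensors.observe(); print(o['time_s'],o['tcp_pos'],o['joint_positions'],o['opening'],o['force'])
E
```

```text
2.875 [0.46353286 0.11802157 0.1777365 ] [ 0.5104039   0.40519108 -0.97459719  2.01954138  0.4187452   0.92977
 -0.53942735] 0.6030418655884638 [0.78804604 0.30953465 0.10040456]
```

View pics/b_wrist.png

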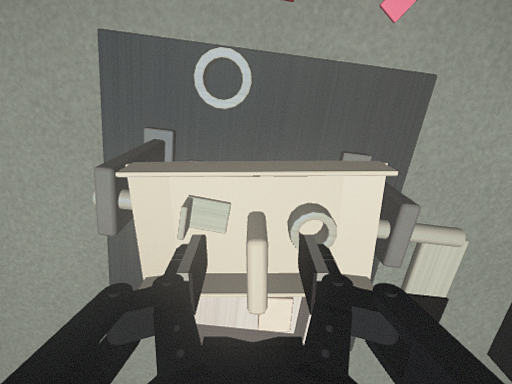

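View pics/b_top.png

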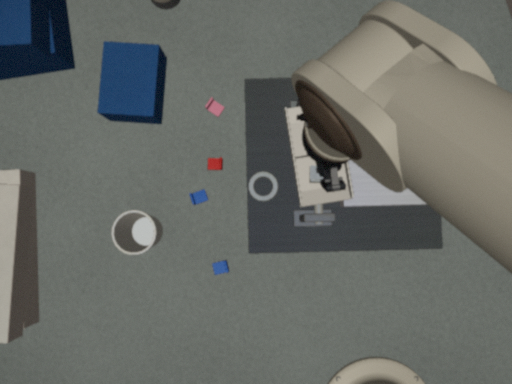

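apply_moves --rows '[1,0,0,0,0,0,0,1,0,0,0,0,0,0,1,0,0,0,0,0,0,1,0,0,0,0,0,0,1,0,0,0,0,0,0]' --grip_force 30

```text
time_s: 3.5
tcp_pos: [0.4641, 0.1184, 0.1784]
orientation: [0.705, 0.052, -0.051, -0.705]
force: [0.7, -1.2, 5.8]
opening: 0.109
```

apply_moves --rows '[1,0,0,0,0,0.2,0,1,0,0,0,0,0.6,0,1,0,0,0,0,1.1,0,1,0,0,0,0,1.7,0,1,0,0,0,0,2.3,0,1,0,0,0,0,2.9,0,1,0,0,0,0,3.5,0,1,0,0,0,0,4.1,0,1,0,0,0,0,4.7,0,1,0,0,0,0,5.3,0,1,0,0,0,0,5.9,0,1,0,0,0,0,6.5,0,1,0,0,0,0,7.1,0,1,0,0,0,0,7.7,0,1,0,0,0,0,8.3,0,1,0,0,0,0,8.8,0,1,0,0,0,0,9.2,0,1,0,0,0,0,9.5,0,1,0,0,0,0,9.7,0,1,0,0,0,0,9.74,0]'

```text
time_s: 6.0
tcp_pos: [0.4657, 0.1171, 0.1784]
orientation: [-0.503, 0.495, -0.498, 0.505]
force: [4.9, -3.6, 0.0]
opening: 0.11
```

```bash
python3 - <<'E'
from h import *
from scipy.spatial.transform import Rotation as Ro
snap('wrist','c');snap('side','c')
o=sensors.observe(); print(o['time_s'],o['tcp_pos'],o['joint_positions'],o['opening'],o['force'],o['ft_torque'])
print(np.round(Ro.from_quat(o['orientation']).as_matrix(),3))
E
```

```text
6.1 [0.46564957 0.11710559 0.17843423] [ 0.2250592   0.30255558 -0.61133484  2.02585291  0.22799879  0.8745166
 -2.06737351] 0.11107818075469372 [ 5.60233943 -3.69079196  1.69601954] [-0.79093487 -0.93612447 -0.00970668]
[[ 0.015  0.004  1.   ]
 [-1.    -0.001  0.015]
 [ 0.001 -1.     0.004]]
```

View pics/c_wrist.png

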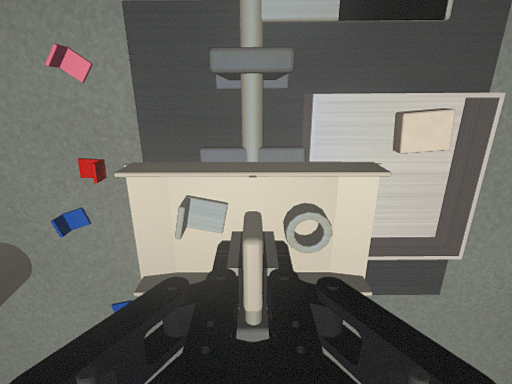

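View pics/c_side.png

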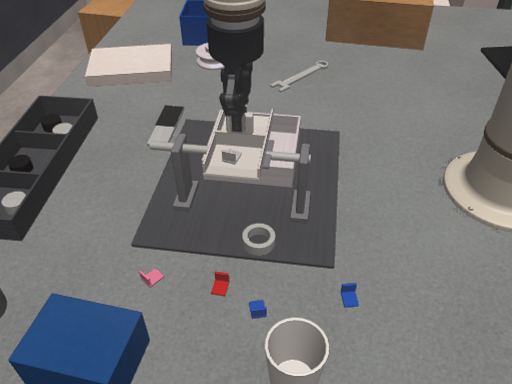

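apply_moves --rows '[0.5,0,0,0,0,0,0,0.5,0,0,0,0,0,0,0.5,0,0,0,0,0,0,0.5,0,-0.3,0,0,0,0,0.5,0,-0.9,0,0,0,0,0.5,0,-1.6,0,0,0,0,0.5,0,-2.0,0,0,0,0]'

```text
time_s: 6.98
tcp_pos: [0.4636, 0.1189, 0.2995]
orientation: [-0.504, 0.495, -0.496, 0.505]
force: [0.7, -0.2, 0.9]
opening: 0.5
```

```bash
python3 - <<'E'
from h import *
c=snap('wrist','d')
P=pts(c);H=P[...,2]; m=(H>.185)&(H<.205)&(abs(P[...,0]-.463)<.06)&(abs(P[...,1]-.118)<.06)
print(cv2.minAreaRect((P[m][:,:2]*1000).astype(np.float32)))
m=(H>.146)&(H<.205)&(abs(P[...,0]-.463)<.09)&(abs(P[...,1]-.118)<.1)
print(cv2.minAreaRect((P[m][:,:2]*1000).astype(np.float32)))
o=sensors.observe(); print(o['time_s'],o['tcp_pos'],o['joint_positions'],o['opening'],o['force'],o['ft_torque'])
E
```

```text
((465.4727478027344, 116.82499694824219), (41.66144943237305, 9.058577537536621), 0.9074631929397583)
((465.1778259277344, 117.09349060058594), (84.18619537353516, 155.12733459472656), 0.9973698854446411)
7.025 [0.46494571 0.11940272 0.30199957] [ 0.28972371  0.14084845 -0.65094664  1.88973982  0.09553876  1.13551477
 -1.94985274] 0.5047376657660322 [1.21251631 0.76772058 2.1220498 ] [ 0.03431083 -0.05018065  0.06151123]
```

View pics/d_wrist.png

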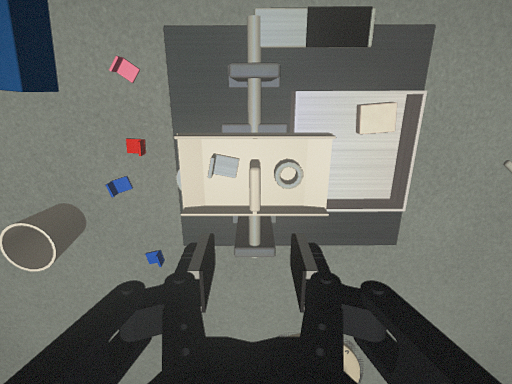

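apply_moves --rows '[1,0.1,0,0.3,0,-0.9,0,1,0.2,0,0.6,0,-1.8,0,1,0.3,0,1.0,0,-2.7,0,1,0.5,0,1.3,0,-3.6,0,1,0.6,0,1.6,0,-4.5,0,1,0.8,0,1.9,0,-5.4,0,1,0.9,0,2.1,0,-6.3,0,1,1.0,0,2.34,0,-7.2,0,1,1.08,0,2.34,0,-8.1,0,1,1.08,0,2.34,0,-8.9,0,1,1.08,0,2.34,0,-8.9,0,1,1.08,0,2.34,0,-8.9,0]'

```text
time_s: 8.52
tcp_pos: [0.6044, 0.056, 0.2972]
orientation: [-0.707, 0.001, -0.001, 0.707]
force: [-1.1, -0.7, -0.2]
opening: 0.0
```

```bash
python3 - <<'E'
from h import *
from scipy.spatial.transform import Rotation as Ro
snap('wrist','e')
o=sensors.observe(); print(o['time_s'],o['tcp_pos'],o['joint_positions'],o['opening'],o['force'],o['ft_torque'])
print(np.round(Ro.from_quat(o['orientation']).as_matrix(),3))
E
```

```text
8.575 [0.60450888 0.05606556 0.29733711] [ 0.47155467  0.46170861 -0.83079069  1.59106903  0.35432545  1.24694926
 -0.42405269] -0.0005711629310838523 [-0.37287276  0.41102837 -0.98300749] [ 0.05170368  0.00194838 -0.03214544]
[[ 1.    -0.     0.003]
 [-0.003 -0.     1.   ]
 [-0.    -1.    -0.   ]]
```

View pics/e_wrist.png

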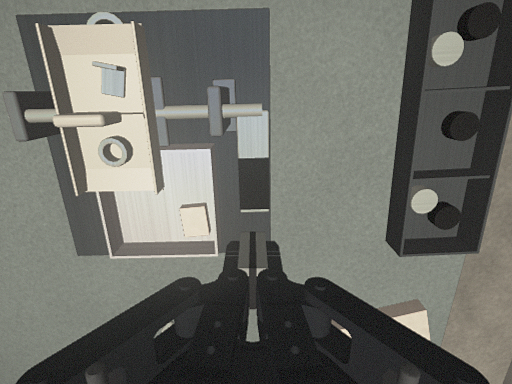

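apply_moves --rows '[1,0,0.4,-0.1,0.8,0,0,1,0,0.9,-0.1,1.6,0,0,1,0,1.5,-0.1,2,0,0,1,0,2.0,-0.1,2,0,0,1,0,2.35,-0.1,2,0,0,1,0,2.4,-0.1,2,0,0,1,0,2.4,-0.1,2,0,0]'

```text
time_s: 9.45
tcp_pos: [0.6053, 0.0508, 0.1545]
orientation: [-0.574, -0.001, -0.0, 0.819]
force: [-0.1, -0.1, -0.0]
opening: 0.003
```

```bash
python3 - <<'E'
from h import *
from scipy.spatial.transform import Rotation as Ro
snap('wrist','f');snap('side','f')
o=sensors.observe(); print(o['time_s'],o['tcp_pos'],o['joint_positions'],o['opening'],o['force'],o['ft_torque'])
print(np.round(Ro.from_quat(o['orientation']).as_matrix(),3))
E
```

```text
9.55 [0.6056457  0.05053076 0.1549972 ] [ 0.68769062  0.6844096  -0.8660326   1.73665225  0.19614614  0.90797697
 -0.16621752] -0.0024582605329208705 [ 0.39667932  0.07564607 -0.41826052] [-0.36300414 -0.05423528  0.00706061]
[[ 1.     0.002 -0.   ]
 [-0.     0.342  0.94 ]
 [ 0.002 -0.94   0.342]]
```

View pics/f_wrist.png

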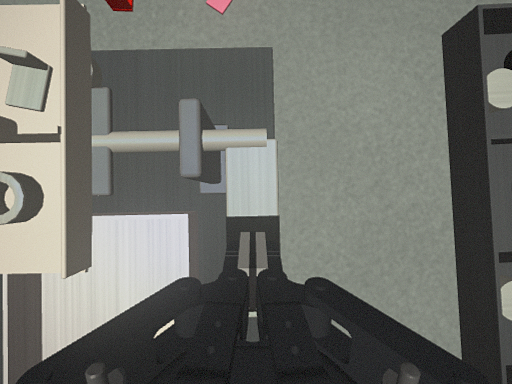

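View pics/f_side.png

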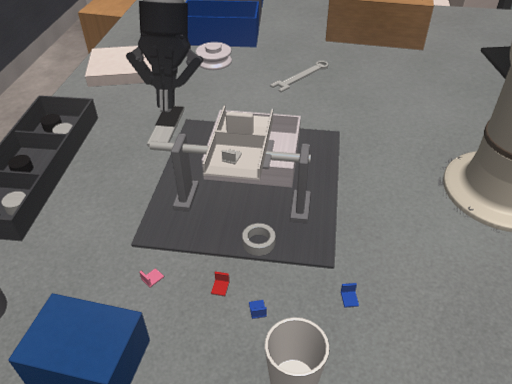

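apply_moves --rows '[1,0,0.12,-0.04,0,0,0,1,0,0.24,-0.09,0,0,0,1,0,0.36,-0.13,0,0,0,1,0,0.47,-0.17,0,0,0]'

```text
time_s: 10.05
tcp_pos: [0.605, 0.0501, 0.1234]
orientation: [-0.573, 0.0, -0.001, 0.819]
force: [-0.8, 0.5, 4.5]
opening: 0.001
```

apply_moves --rows '[1,0,0.1,-0.036,0,0,0,1,0,0.2,-0.073,0,0,0,1,0,0.3,-0.11,0,0,0,1,0,0.4,-0.146,0,0,0,1,0,0.5,-0.182,0,0,0,1,0,0.6,-0.218,0,0,0,1,0,0.7,-0.255,0,0,0,1,0,0.78,-0.285,0,0,0]'

```text
time_s: 11.05
tcp_pos: [0.6056, 0.05, 0.074]
orientation: [-0.573, -0.0, -0.001, 0.819]
force: [0.2, -0.9, 6.9]
opening: 0.005
```

```bash
python3 - <<'E'
from h import *
snap('side','g');snap('top','g')
o=sensors.observe(); print(o['time_s'],o['tcp_pos'],o['joint_positions'],o['force'])
E
```

```text
11.15 [0.60547541 0.04970599 0.07355494] [ 0.64109773  0.79070561 -0.7952031   1.77094408  0.26283462  0.77708673
 -0.17377547] [ 0.38412074 -2.22190023  5.07648706]
```

View pics/g_side.png

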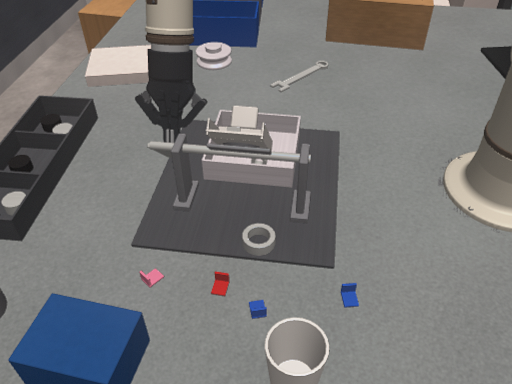

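View pics/g_top.png

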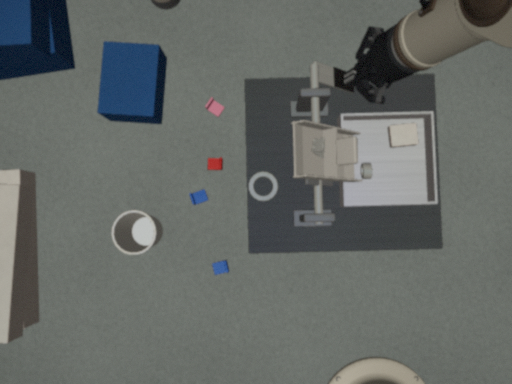

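apply_moves --rows '[1,0,0.08,-0.03,0,0,0,1,0,0.16,-0.06,0,0,0,1,0,0.2,-0.073,0,0,0,1,0,0.2,-0.073,0,0,0]'

```text
time_s: 11.65
tcp_pos: [0.6054, 0.0493, 0.0608]
orientation: [-0.574, 0.0, -0.001, 0.819]
force: [0.5, -1.5, 5.9]
opening: 0.001
```

```bash
python3 - <<'E'
from h import *
snap('top','h')
o=sensors.observe(); print(o['time_s'],o['tcp_pos'],o['force'])
E
```

```text
11.7 [0.60544928 0.0492876  0.06089928] [-0.25542047 -3.28754081  5.59856245]
```

View pics/h_top.png

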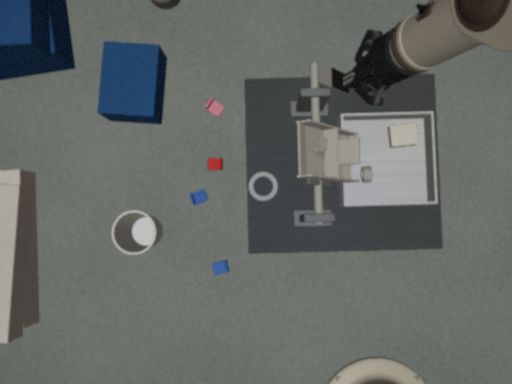

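```bash
python3 - <<'E'
from h import *
c=dict(np.load('pics/h_top.npz')); P=pts(c)
cv2.imwrite('pics/h_crop.png',cv2.resize(c['pixels'][100:220,285:445],(800,600),interpolation=cv2.INTER_CUBIC))
np.set_printoptions(linewidth=200)
print(np.round(P[160:186:2,346:380:2,2]*1000).astype(int))
E
```

```text
[[159 159 162 165 167 170 168  14  15   9  14  13  14  14  13  14  12]
 [160 161 164 164 167 169 168  11  13   9  11  14  13  12  12  12  17]
 [155 157  71  13  13  14  10  11  12  14  13  12  13  15  13  13  13]
 [ 79  72  70  13  10  12  11  14  33  36  36  37  37  13  13  13  14]
 [ 78  77 896  15  14  15  12  14  32  42  38  38  39  14  12  11  15]
 [ 78  76  72  10  13  12  14  13  20  40  42  43  42  11  12  11  14]
 [ 78  77  71  12  13  11  14  13  23  42  44  41  39  13  11  13  12]
 [ 78  74  71  16  11  13  13  11  16  43  44  43  41  11  13  12  11]
 [ 81  78  71  14  14  13  13  11  17  41  40  42  40  14  12  16  16]
 [119 113  71  13  13  15  14  14  21  39  41  41  37  13  14  12  11]
 [112 109 106 106  98  94  88  13  27  38  35  36  33  11  14  13  13]
 [ 13  12  15  13  10  12  11  12  14  12  15  14  15  11  12  12  15]
 [ 13  10  15  11  14  17  15  12  17  14  13  14  13  12  12  13  12]]
```

View pics/h_crop.png

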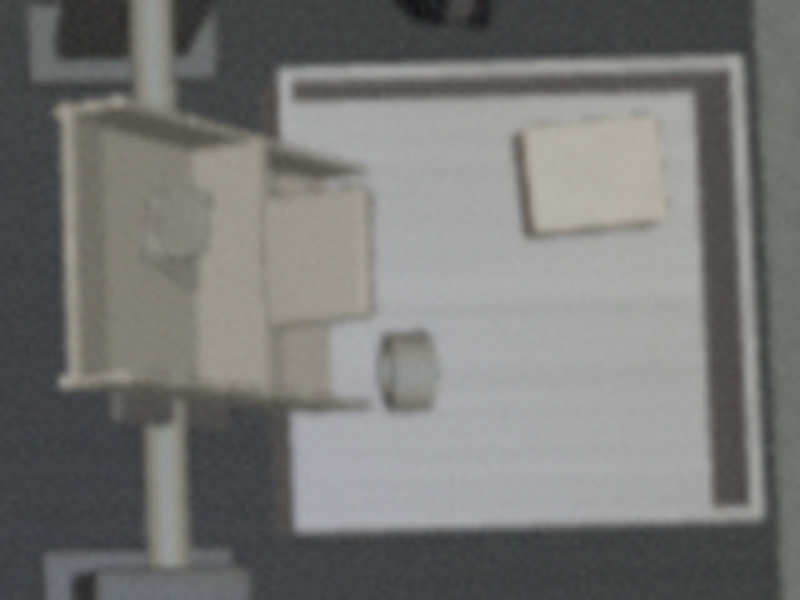

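apply_moves --rows '[1,0,-0.1,0.036,0,0,0,1,0,-0.2,0.073,0,0,0,1,0,-0.3,0.11,0,0,0,1,0,-0.4,0.146,0,0,0,1,0,-0.5,0.182,0,0,0,1,0,-0.6,0.218,0,0,0,1,0,-0.7,0.255,0,0,0,1,0,-0.8,0.29,0,0,0,1,0,-0.9,0.327,0,0,0,1,0,-1.0,0.364,0,0,0,1,0,-1.1,0.4,0,0,0,1,0,-1.2,0.437,0,0,0,1,0,-1.3,0.473,0,0,0,1,0,-1.4,0.51,0,0,0,1,0,-1.6,0.58,0,0,0,1,0,-2.0,0.73,0,0,0,1,0,-2.5,0.91,0,0,0,1,0,-3.0,1.09,0,0,0,1,0,-3.0,1.09,0,0,0,1,0,-3.0,1.09,0,0,0]'

```text
time_s: 14.2
tcp_pos: [0.6043, 0.0496, 0.2523]
orientation: [-0.574, 0.0, -0.0, 0.819]
force: [-0.0, 0.1, -0.7]
opening: -0.002
```

```bash
python3 - <<'E'
from h import *
snap('side','i')
c=snap('top','i')
P=pts(c)
cv2.imwrite('pics/i_crop.png',cv2.resize(c['pixels'][60:240,235:475],(800,600),interpolation=cv2.INTER_CUBIC))
o=sensors.observe(); print(o['time_s'],o['tcp_pos'],o['force'])
for u,v in [(300,150),(310,150),(323,150),(335,150),(350,150),(350,69),(375,69)]: print(u,v,P[v,u])
E
```

```text
14.3 [0.60394848 0.04956831 0.25143379] [ 0.76834265  0.3402448  -0.02901908]
300 150 [0.46817536 0.14573974 0.14118564]
310 150 [0.46845466 0.12955749 0.13862506]
323 150 [0.45978607 0.11588696 0.19661461]
335 150 [0.46878002 0.08902383 0.1347394 ]
350 150 [0.46891105 0.06459955 0.1328372 ]
350 69 [0.60323019 0.06160769 0.12780705]
375 69 [0.60352022 0.02029302 0.1259454 ]
```

View pics/i_crop.png

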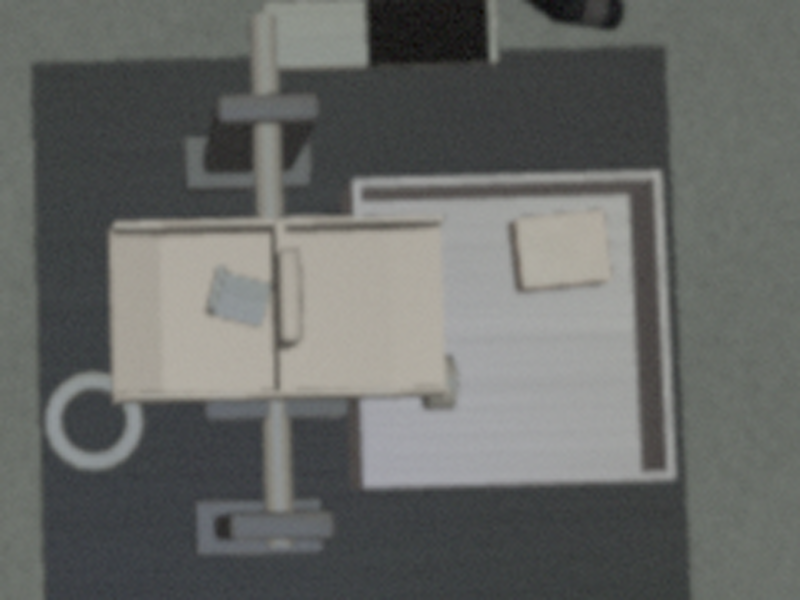

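View pics/i_side.png

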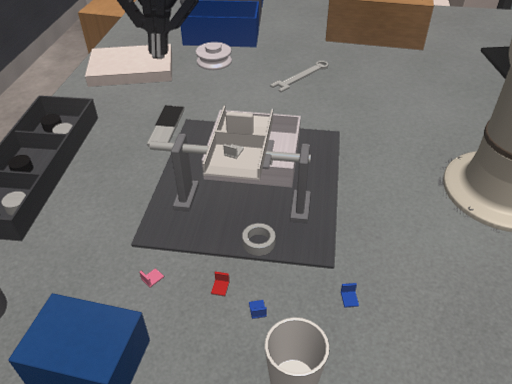

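```bash
python3 - <<'E'
from h import *
def fit(c,n,box):
    P=pts(c); u0,v0,u1,v1=box; Q=P[v0:v1,u0:u1].reshape(-1,3); Q=Q[abs(Q[:,2]-np.median(Q[:,2]))<.012]
    A=np.c_[Q[:,:2]-Q[:,:2].mean(0),np.ones(len(Q))]; s=np.linalg.lstsq(A,Q[:,2],rcond=None)[0]
    print(n,np.degrees(np.arctan(s[:2])),s[2])
i=dict(np.load('pics/i_top.npz')); a=dict(np.load('pics/a_top.npz'))
fit(i,'i bushing section',(325,130,360,172)); fit(i,'i brk flat',(285,155,298,170)); fit(i,'paddle',(325,62,380,75)); fit(a,'a paddle',(325,62,380,75))
fit(a,'a dish',(300,115,305,195)); fit(a,'a bracketsec',(300,160,340,168))
c=snap('top','j'); fit(c,'j',(325,130,360,172)); fit(c,'j paddle',(325,62,380,75)); print(sensors.observe()['time_s'])
E
```

```text
i bushing section [ 0.05186189 -1.28557743] 0.13616404139394367
i brk flat [-0.09895134  2.16133152] 0.1358431537585194
paddle [-0.74749901 -1.67036549] 0.12599011818384953
a paddle [-1.32933702 -1.89830077] 0.12616956807154125
a dish [0.21500253 0.38419235] 0.1359895090173392
a bracketsec [-9.79255541  0.57684498] 0.13634088026067798
j [-0.08176191 -1.53283018] 0.1361795271279711
j paddle [-0.83043153 -1.93731934] 0.12608462940575954
14.35
```

apply_moves --rows '[1,0,-0.5,0,0,0,0,1,0,-0.8,0,0,0,0,1,0,-0.8,0,0,0,0,1,0,-0.8,0,0,0,0,1,0,-0.8,0,0,0,0,1,0,-0.8,0,0,0,0,1,0,-0.8,0,0,0,0,1,0,-0.8,0,0,0,0]'

```text
time_s: 15.35
tcp_pos: [0.6046, 0.0335, 0.2975]
orientation: [-0.574, 0.0, -0.0, 0.819]
force: [-0.2, -0.4, 0.0]
opening: -0.0
```

```bash
python3 - <<'E'
from h import *
snap('side','k')
c=snap('top','k'); P=pts(c)
i=dict(np.load('pics/i_top.npz'))
for q in (i,c):
    Z=pts(q); m=np.zeros(Z.shape[:2],bool); m[150:200,355:385]=1; m&=(Z[...,2]>.022)&(Z[...,2]<.06); print(m.sum(),Z[m].mean(0),Z[m].max(0),np.argwhere(m).mean(0))
cv2.imwrite('pics/k_crop.png',np.hstack([cv2.resize(c['pixels'][60:240,235:475],(480,360)),]))
print(sensors.observe()['time_s'],sensors.observe()['tcp_pos'])
E
```

```text
73 [0.43599378 0.0155941  0.03733424] [0.45406192 0.02498503 0.04457818] [175.68493151 368.06849315]
73 [0.43604441 0.01548134 0.03683091] [0.45422683 0.02481165 0.04289765] [175.68493151 368.06849315]
15.45 [0.60468829 0.03339789 0.29754764]
```

View pics/k_crop.png

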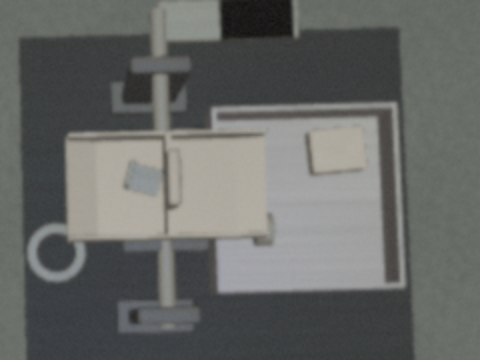

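Nothing in the scene is moving. The bushing is in the tray, the bracket is in the dish, the dish is level and the arm is clear.

```bash
python3 - <<'E'
from h import *
bot.close_job()
E
```

```text
the job is handed in; nothing more can be done
```

I gripped the fin and turned the dish about 97° clockwise, so the bushing section faced the tray (measured −89°, with the stand at about +1°). I then pressed the paddle down until the bushing slid out, and let the paddle come back up under control.

- **Bushing:** it is in the order tray, standing on its edge. It did not move between two pictures about 1 s apart.
- **Bracket and dish:** the bracket is still in the dish. The dish is back to level: the fits gave a 1–2° slope that differed in sign between spots, and the paddle's height and slope match the start.
- **Arm and time:** the arm is clear of everything, with its last reported force under 1 N. The clock showed about 15.5 s.
- **Not reached:** I never felt the 55° hard stop. I stopped pressing (about 6 N) once the bushing was out.
- **Disagreement:** the first spot readings on the dish floor suggested a tilt of about 6°, but the wider plane fits did not bear that out.

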